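# Hold the gauge fitting behind its bracket

### The job

The pressure gauge on the bracket has drooped because its fitting's lock nut is slack. Reach down into the narrow gap behind the bracket, grip the fitting's hidden hex there, turn it until the gauge stands upright with its side arm level, and keep holding the hex so that it cannot turn back while I do up the lock nut: finish still gripping it. Handle the gauge by that hex alone, not by the gauge or its arm, and leave the other things on the bench where they are.

Things in the scene. Friction and masses are not known exactly. Their poses are not given: they have to be found in the camera images.
- station: grey gas module and aluminium angle bracket, fixed to the bench. Origin on the bench (z = 0) below the hex's middle; +x out of the bracket's front, away from the robot (within 25 degrees), +y along the bracket, z up. Module 180 x 220 x 112 mm high, x = -204 to -24 mm. Bracket plate 6 mm thick (x = 24 to 30), 150 mm wide (y = -75 to 75), its foot 6 mm thick out to x = 90
- gap (a point): middle of the mouth of the gap between module and bracket, level with the plate's top edge, 118 mm above the bench and 28 mm above the hex's axis. Axes as station. The gap is 48 mm wide in x (24 mm to either side of this point), open at the top and at both y ends. A thin copper line drops from the hex's tail at x = -17 mm, y = 0: no obstacle
- hex: brass hexagon in the gap: 24 mm across flats, 34 mm long (own x = -10 to +24 mm). Origin on the turning axis, 90 mm above the bench, 24 mm from plate and module; own x = turning axis = station x. The flats to pinch face its own +y and -y. Gauge upright: these flats and own z lean 0.25 rad from vertical, top towards station -y. Drooped by d: they lean d - 0.25 rad, top towards station +y
- gauge: pressure gauge and its arm, one piece with the hex, in front of the bracket. Origin as hex, axes as station when upright. Brass arm along own +y, 105 mm long, at x = 58 to 78 mm; on its end a round dial gauge 50 mm across (x = 58 to 84 mm), centre at y = 95, z = 46 mm, dial facing +x. About 0.2 kg, give or take a fifth
- fitting (a joint): turn of hex and gauge about station x: 0 = gauge upright, arm level; positive = drooped, arm's end (station +y) down. Starts drooped by 0.3 to 0.6 rad, its weight balanced by the copper line's light spring (0.45 N m per rad). Upright, its weight pulls it down with 0.14 to 0.22 N m. Stops at -0.35 and 0.62
- spanner: bystander: steel open-ended spanner 190 mm long, lying on the bench in front of the bracket; origin under its middle
- sparenut: bystander: square brass spare nut 32 x 32 x 9 mm, lying on the gas module's top; origin at the centre of its underside
- jar1: bystander: amber sample jar with white cap, 64 mm wide, 95 mm high, standing beside the module; origin at the centre of its underside
- jar2: bystander: second amber sample jar, same size as jar1, standing beside the module; origin at the centre of its underside
- beaker: bystander: glass beaker 68 mm wide, 85 mm high, standing past the bracket's free end; origin at the centre of its underside
- driver: bystander: screwdriver 170 mm long, lying on the bench beside the module; origin under its middle
- reagent: bystander: amber reagent bottle with blue cap, 80 mm wide, 150 mm high, standing on the bench in front of the gauge's side; origin at the centre of its underside

How it is judged:
By the outcome, as a careful person would: the job done as asked, in the order asked, and still so for the second after the job is handed in, while the arm keeps its last pose, push and grip.
It also fails if it takes over 32 s, if anything falls off the work surface, if the arm or the gripper's body presses on something with over 40 N, if the wrist force passes 120 N, or if a joint passes its speed limit or range.

### The arm

A 6-joint arm with a two-finger parallel gripper is mounted at the origin on the work surface. World frame = base frame: x ahead of the robot, y to its left, z up, the work surface at z = 0. Lengths are in m, angles in rad, forces in N, time in s.
With the tool pointing down it reaches from about 0.425 to 1.125 m from the base axis. Payload 14.9 kg.
Tool frame: the origin (TCP) lies between the finger pads, 19 mm behind the fingertips; this is the grasp point; z points along the fingers, y is the line along which they close (so a half turn about z gives the same grasp; the last joint's range is limited). The gripper opens to 91 mm and grips with 3 to 60 N. Pads are 32 mm wide; open, the fingers measure 118 mm over their backs; the gripper's body (76 mm by 178 mm) begins 60 mm behind the grasp point.
Start: joints at [1.227, 0.379, 1.734, -0, 1.028, -0.033], TCP at [0.214, 0.666, 0.233] pointing down, gripper open.
Joint ranges: [-2.77, 2.77], [-0.74, 2.19], [0, 2.66], [-1.06, 4.2], [0.31, 2.87], [-3.08, 3.08]. Speed limits (rad/s): [1.89, 1.89, 2.39, 3.14, 3.14, 3.14].

### API

Orientations are given as a rotation vector (axis times angle).
In Python, from station import manip gives the robot as it stands.
- The arm moves only by the shell command python3 -m jog 'ROWS' [FORCE]. ROWS is text: rows parted by semicolons, each of 7 numbers parted by spaces: the finger opening in m, from 0 to 0.0912, then the shift along the world's x, y, z in m, then the turn, a rotation vector about the world's x, y, z in degrees. A call has 1 to 8 rows; each row shifts and turns the commanded pose from where the row before left it; what a row does not reach is not made up. A row lasts 1/8 s, in which the tool goes at most 62.5 mm and 10.7 degrees, less where a joint would pass 70% of its speed; a pose out of reach is approached as far as the arm can. A call with a gripper value outside its range is refused whole. The fingers move at their own pace and stop on an object; FORCE is the grip in N (left out, the last holds). Time passes only in rows, so rows that do not move let the fingers close. It gives the time, the measured TCP pose, the force, the opening and the grip force at its end, in the units of the state.
- manip.state(): the state, without advancing time (a new reading comes with each control period).
- manip.read_camera(name): name is "scene" or "top" or "wrist"; returns a dict with "pixels" (384x512x3 uint8, blue, green, red), "K" (3x3 intrinsics, pixels), "extrinsics" (4x4, takes a point from world to camera coordinates). Camera axes: x right, y up, looking along -z (the intrinsics and any distortion apply to the point x, -y, -z); pixel columns grow to the right and rows downward; lengths in m; the calibration is good to about 2 mm. A picture is of the moment at which its call begins. There is no depth.
- manip.finish_job(): hands the job in; it is judged then, once.
Trained networks look in a picture, given as the dict that the camera call returned (one of the last four; its "shot" number tells which), for a name from the list of things; names that differ only in an ending like _2 or _b are one class to them, and where a whole thing is asked for, a point or a joint stands for the part that bears it (a point fixed in the world has none). Each returns a list of dicts, best first, with "p" (0 to 1); they miss things now and then, are a little off and sometimes report something else, mostly with a low value. They report only what shows in the picture. A call takes as long as a camera call.
- manip.recognise(picture, name): "centre" ([x, y, z] in m, in world coordinates, good to about 4 mm: the middle of the surface that is visible of it).
- manip.outline_of(picture, name): "region" (384x512 bool, what is visible of it).
- manip.pinpoint(picture, name): "centre" ([x, y, z] in m, in world coordinates, good to about 4 mm: a listed point, or the origin of a listed thing).
The state is a dict: "t": time; "joint_positions": joint angles; "qd": joint speeds; "tau": joint torques, N m; "tool_pos": TCP position; "tool_rot": TCP orientation; "wrist_force": force on the tool from outside, world axes, zero at the start; "torque": the same for the moment, N m; "opening": finger opening in m; "gripper_force": force on a finger pad.
Only numpy, scipy, OpenCV 4.12 (cv2) and the standard library are available. Lean on these libraries where they do the work, as an engineer would, in place of code of your own. Each camera call takes 0.05 s, during which the arm holds its last target. There are 200 camera calls.

## Working session

There is one attempt and no reset: what is moved stays moved. The work goes in short steps, Python scripts to look and compute and a shell command to move; the robot and the scene stay as the last step left them, time stands still between calls to the robot, and variables do not carry over. Pictures are saved under pics/ and viewed, at most 10 in all, crops included, and the job is handed in when it is done.

```bash
mkdir -p pics; cat > h.py <<'E'
import numpy as np, cv2
from station import manip
def proj(im,P):
    P=np.atleast_2d(P); c=(im["extrinsics"]@np.c_[P,np.ones(len(P))].T)[:3]
    c=c*np.array([[1],[-1],[-1]]); u=im["K"]@c; return (u[:2]/u[2]).T
E
python3 - <<'E'
from h import *
s=manip.state(); print({k:np.round(v,3) for k,v in s.items()})
ims=[]
for c in("scene","top","wrist"):
    im=manip.read_camera(c); ims.append(im["pixels"])
    for n in("station","gap","hex","gauge","spanner","reagent","jar1","beaker","sparenut"):
        r=manip.pinpoint(im,n)
        print(c,n,[(np.round(a["centre"],3).tolist(),round(a["p"],2)) for a in r[:2]])
    cv2.imwrite(f"pics/{c}0.png",im["pixels"])
E
```

```text
{'t': np.float64(0.0), 'joint_positions': array([ 1.227,  0.379,  1.735, -0.   ,  1.028, -0.033]), 'qd': array([-0.001, -0.001,  0.002, -0.   , -0.001, -0.002]), 'tau': array([-7.0000e-03, -7.6374e+01, -4.3437e+01,  6.5000e-02,  4.2000e-02,
       -0.0000e+00]), 'tool_pos': array([0.214, 0.666, 0.232]), 'tool_rot': array([-4.860e-01, -3.104e+00,  2.000e-03]), 'wrist_force': array([0.789, 0.253, 0.737]), 'torque': array([ 0.05 ,  0.005, -0.035]), 'gripper_force': np.float64(0.0), 'opening': np.float64(0.091)}
scene station [([0.503, 0.146, -0.002], 0.85)]
scene gap [([0.504, 0.143, 0.119], 0.58)]
scene hex [([0.504, 0.147, 0.087], 0.47)]
scene gauge [([0.504, 0.146, 0.09], 0.87)]
scene spanner [([0.665, 0.073, 0.003], 0.87)]
scene reagent [([0.714, 0.24, -0.003], 0.75)]
scene jar1 [([0.418, 0.372, -0.002], 0.73), ([0.513, 0.338, -0.002], 0.68)]
scene beaker [([0.499, -0.029, 0.002], 0.83)]
scene sparenut [([0.337, 0.135, 0.115], 0.44)]
top station []
top gap [([0.504, 0.146, 0.12], 0.64)]
top hex [([0.506, 0.148, 0.09], 0.75)]
top gauge []
top spanner [([0.664, 0.072, 0.001], 0.83)]
top reagent [([0.714, 0.243, 0.004], 0.8), ([0.358, 0.018, 0.004], 0.55)]
top jar1 [([0.423, 0.371, 0.002], 0.57), ([0.511, 0.337, 0.001], 0.56)]
top beaker [([0.503, -0.032, 0.003], 0.76)]
top sparenut [([0.334, 0.128, 0.113], 0.6)]
wrist station []
wrist gap []
wrist hex []
wrist gauge []
wrist spanner []
wrist reagent []
wrist jar1 []
wrist beaker []
wrist sparenut []
```

```bash
python3 - <<'E'
import cv2,numpy as np
a=cv2.imread("pics/scene0.png");b=cv2.imread("pics/top0.png")
cv2.imwrite("pics/both0.png",cv2.resize(np.hstack([a,b]),(800,300)))
cv2.imwrite("pics/scene0b.png",cv2.resize(a,(800,600)))
cv2.imwrite("pics/top0b.png",cv2.resize(b,(800,600)))
E
```

```text
(no output)
```

View pics/scene0b.png

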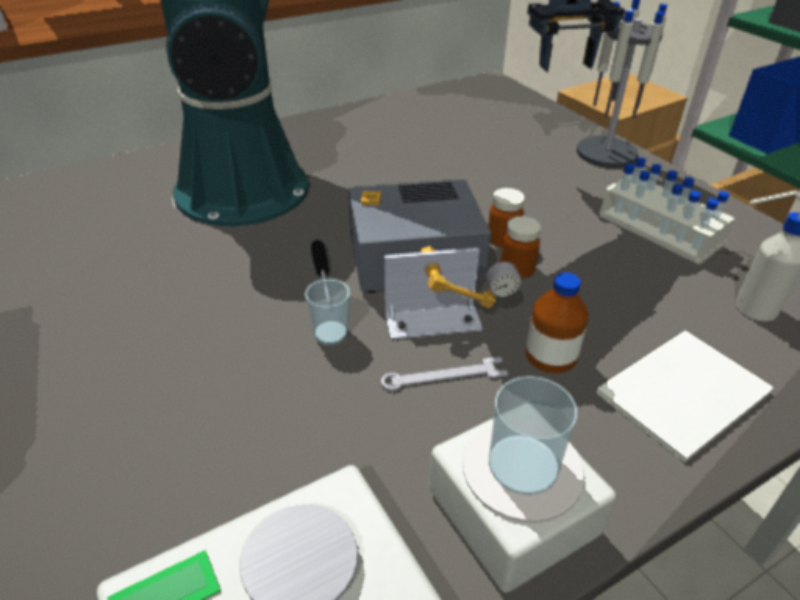

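View pics/top0b.png

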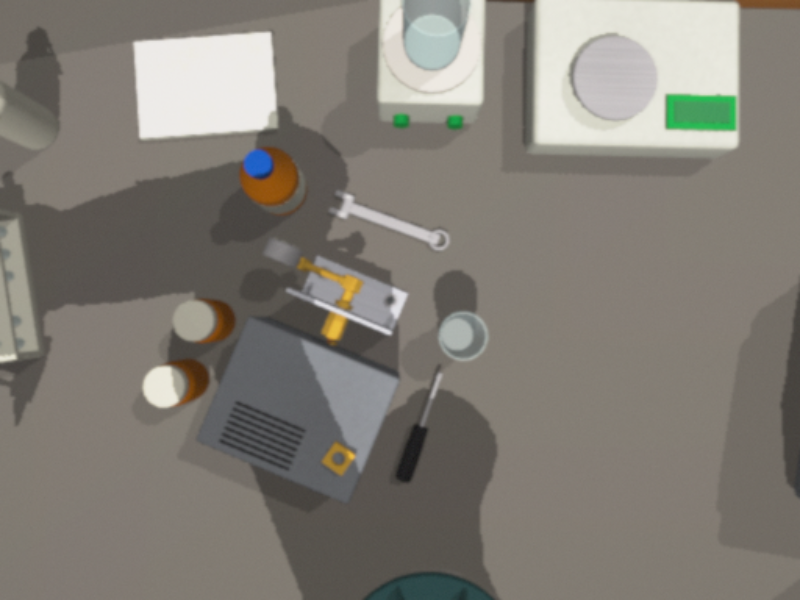

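The pictures show a station yawed about -21° (plate top edge at (288,291)–(392,331) in the enlarged top view). The gauge droops at (504,279) in the enlarged scene view, and the hex shows at (335,325) in the top view. Next I fit the yaw and droop.

```bash
cat >> h.py <<'E'
from scipy.spatial.transform import Rotation as R
from scipy.optimize import least_squares
E
python3 - <<'E'
from h import *
t=manip.read_camera("top"); s=manip.read_camera("scene")
# top-view corners (800x600 px -> 512x384)
L=np.array([[-24,110,112],[-24,-110,112],[-204,-110,112],[-204,110,112],[30,75,118],[30,-75,118]])/1e3
px=np.array([[250,318],[400,378],[350,502],[197,438],[287,291],[391,333]])*.64
def W(p,P): return R.from_euler('z',p[2]).apply(P)+[p[0],p[1],0]
f=least_squares(lambda p:(proj(t,W(p,L))-px).ravel(),[.505,.146,-.36]); p=f.x
print("pose",np.round(p,4),np.degrees(p[2]),"res",np.round(f.fun,1))
Ls=np.array([[-24,110,112],[-24,-110,112],[-204,110,112],[-204,-110,112],[30,75,118],[30,-75,118]])/1e3
print("scene proj",np.round(proj(s,W(p,Ls))/.64).tolist())
def G(d,P): return W(p,R.from_euler('x',-d).apply(P)+[0,0,.09])
for d in(.3,.4,.5,.6): print(d,np.round(proj(s,G(d,np.array([[.084,.095,.046],[.078,.105,0],[.078,0,0]])))/.64).tolist(), np.round(proj(t,G(d,np.array([[.071,.095,.071]])))/.64).tolist())
for im in(s,t):
    r=manip.outline_of(im,"gauge")
    if r: ys,xs=np.nonzero(r[0]["region"]); print("gauge",r[0]["p"],xs.mean()/.64,ys.mean()/.64,xs.max()/.64,ys.max()/.64)
    r=manip.recognise(im,"gauge"); print(r[:1])
c=s["pixels"][150:205,240:340]; cv2.imwrite("pics/g.png",cv2.resize(c,(800,440),interpolation=cv2.INTER_CUBIC))
E
```

```text
pose [ 0.5018  0.1464 -0.3665] -20.99841762087438 res [-1.  -1.6  1.   0.3 -0.3  2.3 -1.1  2.4  0.4 -2.1  1.  -1.4]
scene proj [[492.0, 231.0], [359.0, 242.0], [465.0, 177.0], [347.0, 186.0], [480.0, 249.0], [385.0, 257.0]]
0.3 [[507.0, 274.0], [500.0, 295.0], [439.0, 286.0]] [[272.0, 247.0]]
0.4 [[507.0, 279.0], [497.0, 300.0], [439.0, 286.0]] [[271.0, 248.0]]
0.5 [[506.0, 285.0], [493.0, 305.0], [439.0, 286.0]] [[272.0, 248.0]]
0.6 [[504.0, 290.0], [490.0, 310.0], [439.0, 286.0]] [[273.0, 249.0]]
gauge 0.61 481.70148725212465 283.43440155807366 518.75 306.25
[{'centre': [0.6034, 0.2006, 0.0905], 'p': 0.63}]
gauge 0.81 308.94537643207855 265.82958265139115 360.9375 307.8125
[{'centre': [0.5938, 0.1947, 0.0925], 'p': 0.76}]
```

View pics/g.png

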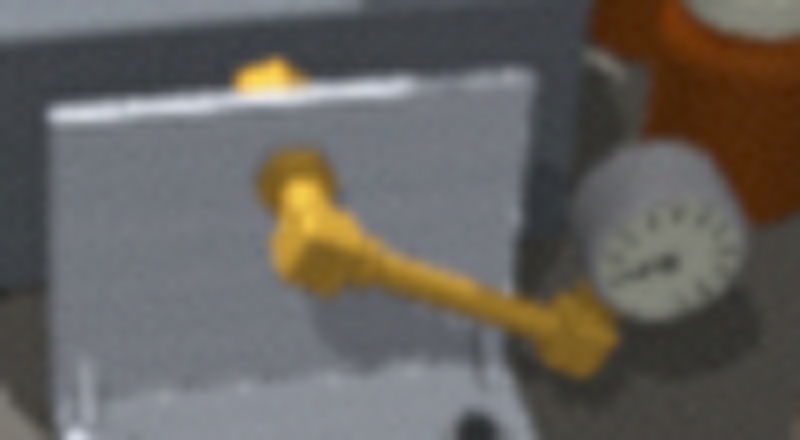

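Droop reads about 0.49 rad: dial centre at (506,285) and arm end at (490,304) in enlarged scene pixels, with the model matching the plate edge and elbow. I'll work out the pre-grasp.

```bash
cat >> h.py <<'E'
P0=np.array([.503,.1465,.09]); yaw=np.radians(-21)
SX=np.array([np.cos(yaw),np.sin(yaw),0]); SY=np.array([-np.sin(yaw),np.cos(yaw),0])
def goal(d,h,P=P0):   # hex-aligned tool pose, TCP h above the axis along hex z
    H=R.from_euler('zx',[0,0]) ; H=R.from_euler('z',yaw)*R.from_euler('x',-(d-.25))
    M=H.as_matrix(); Rt=R.from_matrix(np.c_[-M[:,0],M[:,1],-M[:,2]])
    return P+h*M[:,2],Rt
def delta(d,h,P=P0):
    s=manip.state(); p,Rt=goal(d,h,P)
    print("t",s["t"],"shift mm",np.round(1e3*(p-s["tool_pos"]),1),"turn deg",np.round(np.degrees((Rt*R.from_rotvec(s["tool_rot"]).inv()).as_rotvec()),2))
E
python3 -c "
from h import *
delta(.49,.15);delta(.49,.004)"
```

```text
t 1.8 shift mm [ 301.7 -486.7    3. ] turn deg [-12.97   4.57  -3.18]
t 1.8 shift mm [ 289.3 -519.1 -138.9] turn deg [-12.97   4.57  -3.18]
```

```bash
python3 -m jog '0.06 0.030 -0.049 0.003 0 0 0;0.06 0.030 -0.049 0 -2 0.7 -0.5;0.06 0.030 -0.049 0 -2 0.7 -0.5;0.06 0.030 -0.049 0 -2 0.7 -0.5;0.06 0.030 -0.049 0 -2 0.7 -0.5;0.06 0.030 -0.049 0 -2 0.7 -0.5;0.06 0.030 -0.049 0 -2 0.7 -0.5;0.06 0.030 -0.049 0 -1 0.4 -0.2' 20; python3 -m jog '0.06 0.030 -0.049 0 0 0 0;0.06 0.030 -0.046 0 0 0 0;0.06 0 0 0 0 0 0'; python3 - <<'E'
from h import *
delta(.49,.15)
w=manip.read_camera("wrist"); t=manip.read_camera("top")
for im in(w,t):
    for n in("hex","gap"):
        print(n,[(np.round(a["centre"],4).tolist(),round(a["p"],2)) for a in manip.pinpoint(im,n)[:1]])
im=w["pixels"].copy(); M=R.from_euler('z',yaw)*R.from_euler('x',-.24)
for q in [[-.01,.012,.007],[.024,.012,.007],[.024,-.012,.007],[-.01,-.012,.007],[-.01,0,.0139],[.024,0,.0139]]:
    u=proj(w,P0+M.apply(q))[0]; cv2.circle(im,tuple(int(v) for v in u),2,(0,0,255),-1)
for q in [[.024,.075,.118],[.024,-.075,.118],[-.024,.1,.112],[-.024,-.1,.112]]:
    u=proj(w,[.503,.1465,0]+R.from_euler('z',yaw).apply(q))[0]; cv2.circle(im,tuple(int(v) for v in np.clip(u,-999,2000)),2,(255,0,255),-1)
cv2.imwrite("pics/w1.png",cv2.resize(im,(800,600)))
E
```

```text
t: 2.8
tool_pos: [0.455, 0.273, 0.2359]
tool_rot: [-0.561, -3.024, 0.366]
wrist_force: [-0.3, 0.6, -0.2]
opening: 0.0599
gripper_force: 0.0
t: 3.18
tool_pos: [0.5155, 0.1771, 0.2359]
tool_rot: [-0.567, -3.023, 0.365]
wrist_force: [-0.5, 0.2, -0.2]
opening: 0.0597
gripper_force: 0.0
t 3.175 shift mm [ 0.3  2.7 -0.2] turn deg [0.04 0.01 0.22]
hex [([0.5036, 0.1492, 0.0865], 0.92)]
gap [([0.5011, 0.1421, 0.1212], 0.71)]
hex [([0.5058, 0.149, 0.0891], 0.58)]
gap [([0.5065, 0.1489, 0.1201], 0.61)]
```

View pics/w1.png

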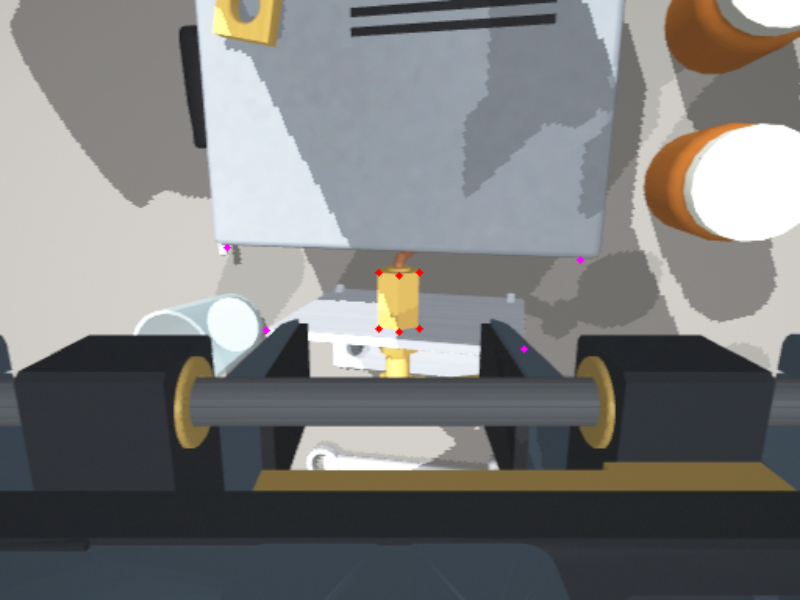

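The overlay shows that the model matches: hex at (379–420, 270–330), plate edge at (524,348), and module edge about 3 mm farther back. Descending along the hex's leaning axis.

```bash
python3 -m jog '0.06 0 0.003 0 0 0 0.2;0.06 -0.002 -0.0055 -0.024 0 0 0;0.06 -0.002 -0.0055 -0.024 0 0 0;0.06 -0.002 -0.0055 -0.024 0 0 0;0.06 -0.002 -0.0055 -0.024 0 0 0;0.06 -0.002 -0.0055 -0.024 0 0 0;0.06 -0.002 -0.005 -0.022 0 0 0;0.06 0 0 0 0 0 0'; python3 -c "
from h import *
delta(.49,.004)"
```

```text
t: 4.47
tool_pos: [0.501, 0.15, 0.0926]
tool_rot: [-0.554, -3.023, 0.368]
wrist_force: [0.5, 0.4, -0.2]
opening: 0.06
gripper_force: 0.0
t 4.475 shift mm [ 2.3 -2.6  1.2] turn deg [ 0.08 -0.17 -0.21]
```

```bash
python3 -m jog '0.06 0.002 -0.003 0.001 0 0 0;0.0 0 0 0 0 0 0;0 0 0 0 0 0 0;0 0 0 0 0 0 0;0 0 0 0 0 0 0' 50; python3 -c "
from h import *
s=manip.state();print(s['torque'])
delta(.49,.004)"
```

```text
t: 5.1
tool_pos: [0.504, 0.1469, 0.0949]
tool_rot: [-0.556, -3.026, 0.366]
wrist_force: [0.7, -3.0, 6.6]
opening: 0.0237
gripper_force: 50.0
[-0.62193357 -0.05269228 -0.37779948]
t 5.1 shift mm [-0.7  0.5 -1. ] turn deg [ 0.05 -0.04 -0.18]
```

```bash
python3 -m jog '0 0 0 0 2.8 -1.075 0;0 -0.0001 -0.0003 0 2.8 -1.075 0;0 -0.0001 -0.0003 0 2.8 -1.075 0;0 -0.0001 -0.0003 0 2.8 -1.075 0;0 -0.0001 -0.0003 0 2.8 -1.075 0;0 -0.0001 -0.0003 0 2.8 -1.075 0;0 -0.0001 -0.0003 0 2.8 -1.075 0;0 0 0 0 0 0 0'; cat >> h.py <<'E'
def look(name,d):
    s=manip.state(); print("torque",np.round(s["torque"],2)); delta(0,.004)
    im=manip.read_camera("scene"); v=im["pixels"].copy()
    st=lambda q:[.503,.1465,0]+R.from_euler('z',yaw).apply(q)
    for dd in d:
        for q in([.084,.095,.046],[.078,.105,0],[.078,0,0]):
            u=proj(im,st(R.from_euler('x',-dd).apply(q)+[0,0,.09]))[0]; print(dd,np.round(((u-[240,130])*8)).tolist())
    cv2.imwrite("pics/"+name,cv2.resize(v[130:205,240:340],(800,600),interpolation=cv2.INTER_CUBIC))
E
python3 -c "
from h import *
look('s2.png',(-.05,0,.05,.1,.15))"
```

```text
t: 6.1
tool_pos: [0.5034, 0.1451, 0.095]
tool_rot: [0.565, 3.06, 0.194]
wrist_force: [-2.4, 3.0, 4.9]
opening: 0.0238
gripper_force: 50.0
torque [ 0.38  0.45 -0.25]
t 6.1 shift mm [-0.7  0.5 -1.1] turn deg [ 6.59 -2.49 -0.08]
-0.05 [652.0, 274.0]
-0.05 [669.0, 380.0]
-0.05 [328.0, 427.0]
0 [658.0, 286.0]
0 [667.0, 394.0]
0 [328.0, 427.0]
0.05 [664.0, 298.0]
0.05 [665.0, 407.0]
0.05 [328.0, 427.0]
0.1 [668.0, 311.0]
0.1 [662.0, 421.0]
0.1 [328.0, 427.0]
0.15 [672.0, 324.0]
0.15 [658.0, 434.0]
0.15 [328.0, 427.0]
```

View pics/s2.png

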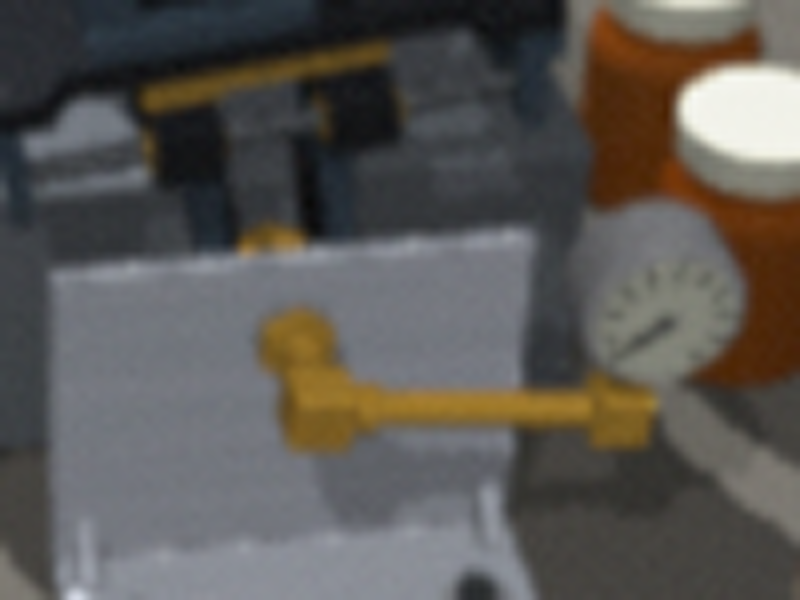

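The arm is still drooped about 0.12 rad (dial centre about (668,320)), which agrees with the tool's remaining 7°. I'll finish the turn.

```bash
python3 -m jog '0 0 -0.0002 0 2.2 -0.83 0;0 0 -0.0002 0 2.2 -0.83 0;0 0 -0.0001 0 2.2 -0.83 0;0 0 0 0 0 0 0;0 0 0 0 0 0 0'; python3 -c "
from h import *
look('s3.png',(-.05,0,.05))"
```

```text
t: 6.78
tool_pos: [0.5032, 0.1446, 0.0949]
tool_rot: [0.556, 3.023, 0.378]
wrist_force: [-4.8, -3.9, 9.2]
opening: 0.0237
gripper_force: 50.0
torque [-0.63  0.78 -0.23]
t 6.775 shift mm [-0.6  1.  -1. ] turn deg [ 0.07 -0.03 -0.15]
-0.05 [652.0, 274.0]
-0.05 [669.0, 380.0]
-0.05 [328.0, 427.0]
0 [658.0, 286.0]
0 [667.0, 394.0]
0 [328.0, 427.0]
0.05 [664.0, 298.0]
0.05 [665.0, 407.0]
0.05 [328.0, 427.0]
```

View pics/s3.png

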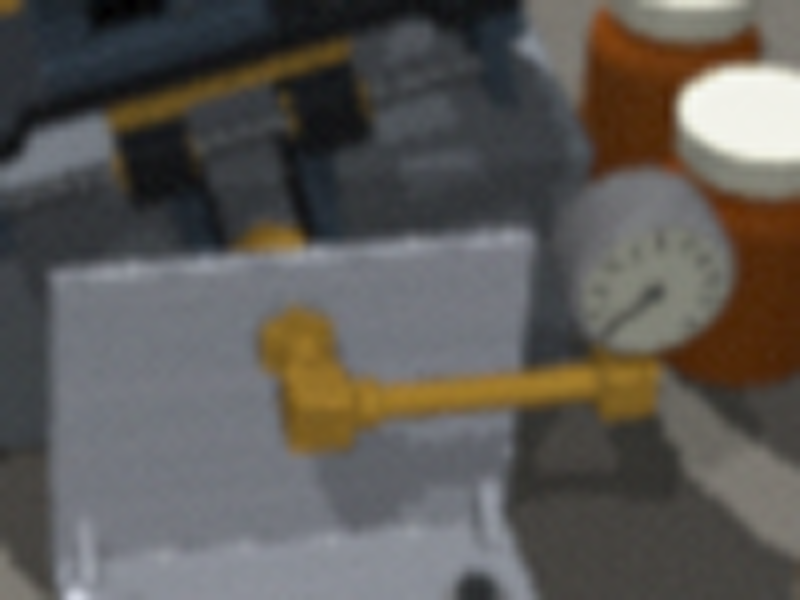

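```bash
python3 -m jog '0 0 0 0 0.5 -0.2 0;0 0 0 0 0 0 0;0 0 0 0 0 0 0;0 0 0 0 0 0 0'; python3 -c "
from h import *
delta(0,.004)
print(manip.finish_job())"
```

```text
t: 7.32
tool_pos: [0.5032, 0.1445, 0.0949]
tool_rot: [0.555, 3.019, 0.392]
wrist_force: [-5.8, -5.7, 9.1]
opening: 0.0232
gripper_force: 50.0
t 7.325 shift mm [-0.5  1.  -1. ] turn deg [-0.42  0.17 -0.16]
the job is handed in; nothing more can be done
None
```

I turned the hex until the gauge stood upright with its arm level, within about 0.02 rad by the last picture plus a final 0.5° nudge I didn't re-picture, and handed the job in at 7.3 s still gripping it with 50 N.

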